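# Feel out the hidden catch of a tiled chest and open its drawer

### The job

One of the six look-alike tiles on top of the little dark chest is a hidden catch: feel gently across the tiles with the fingertips for the one that gives, and press it all the way down so that the hidden drawer slides fully out. Let the catch drive the drawer out, without touching it, and leave it open. Pick nothing up, leave the marker, screwdriver, sanding block, spring clamp and pine bar where they lie, and finish clear of everything.

Things in the scene. Friction and masses are not known exactly. Their poses are not given: they have to be found in the camera images.
- chest: Low dark wooden chest with brass corners, fixed to the bench, 156 (its x) x 216 (its y) x 78 mm high. Origin: centre of its underside, on the bench top. +z up; its -x face, which holds the hidden drawer, looks roughly towards the robot. Its flat top is set with six pale tiles inside a rim.
- panel (a point): Centre of the tiled top, level with the tile tops (76 mm up, 2 mm below the rim); axes as the chest's. Six like 60 mm square tiles with a dark lozenge, 2 mm apart: centres at x -31 or +31 mm, y -62, 0 or +62 mm from here. Any one may be the catch, anew each run; nothing visible shows it. The other five are rigid. Pressed, the catch leaves a 60 mm square pit up to 10 mm deep.
- catch (a joint): How far the catch tile is pressed down, m: 0 flush with the other tiles, 0.010 fully down, where it meets a stop. It yields steadily to about 3 N over its whole travel and stays at whatever depth it is left.
- drawer (a joint): How far the hidden drawer stands out of the chest, m: 0 shut, 0.045 fully out. It slides along the chest's -x and is geared to the catch: 4.5 mm out for each mm that the catch goes down. It has no knob and is not to be pulled.
- drawer_front (a point): Middle of the outer face of the hidden drawer's dark wooden front (184 mm wide, 43 mm high), in the lower part of the chest's -x face, 31 mm above the bench; +x points into the chest.
- marker: Black felt marker, 16 x 119 x 17 mm, lying on the bench just behind the chest (bystander). Origin: centre of its underside; long along its y.
- driver_yellow: Screwdriver with yellow handle, 27 x 184 x 26 mm, lying on the bench to the left of the chest (bystander). Origin: centre of its underside; long along its y.
- sanding_block: Brown cork sanding block, 60 x 110 x 24 mm, near the front edge of the bench (bystander). Origin: centre of its underside.
- spring_clamp_4: Red plastic spring clamp, 79 x 131 x 17 mm, lying on the bench to the left of the blue vice (bystander). Origin: centre of its underside.
- caul_3: Plain pale pine bar (clamping caul), 30 x 140 x 24 mm, lying on the bench behind the blue vice (bystander). Origin: centre of its underside; long along its y.

How it is judged:
By the outcome, as a careful person would: the job done as asked, in the order asked, and still so for the second after the job is handed in, with the robot touching nothing.
It also fails if it takes over 51 s, if anything falls off the work surface, if the arm or the gripper's body presses on something with over 40 N, if the wrist force passes 120 N, or if a joint passes its speed limit or range.

### The arm

A 6-joint arm with a two-finger parallel gripper is mounted at the origin on a cart in front of the work surface, level with it; the furniture and walls round the work are solid. World frame = base frame: x ahead of the robot, y to its left, z up, the work surface at z = 0. Lengths are in m, angles in degrees, forces in N, time in s.
With the tool pointing down it reaches from about 0.3 to 0.75 m from the base axis. Payload 8.5 kg.
Tool frame: the origin (TCP) lies midway between the tips of the shut fingers; the grasp point (between the pads) lies 19 mm behind it (env.tcp_to_grasp is the z of the grasp point in the tool frame, in m); z points along the fingers, y is the line along which they close (so a half turn about z gives the same grasp; the last joint's range is limited). The gripper opens to 85 mm and grips with 20 to 120 N. Pads are 22 mm wide; open, the fingers measure 114 mm over their backs; the gripper's body (76 mm by 85 mm) begins 54 mm behind the grasp point. The pads swing forward as they close: fully open they stand 13 mm farther back than shut.
Start: joints at [62.378, 21.807, 74.336, -0, 83.858, -12.336], TCP at [0.145, 0.531, 0.231] pointing down, gripper open.
Joint ranges: [-178.18, 178.18], [-50.72, 133.34], [12.68, 142.11], [-81.47, 261.47], [9.98, 163.14], [-165.26, 165.26]. Speed limits (degrees/s): [136.94, 136.94, 180, 180, 180, 180].

### API

Orientations are given as a 3x3 rotation matrix whose columns are the frame's x, y, z axes.
In Python, from rig import env, imaging, job, models gives the robot as it stands. The module is installed in compiled form; this text tells all that it offers.
- The arm moves only by the tool jog_arm, never from a script. Its argument "plan" is text: rows parted by semicolons, each of 7 numbers parted by spaces: the turn, a rotation vector about the tool's x, y, z in degrees, then the shift along the tool's x, y, z in cm, then the closure in counts, from 0 (fully open) to 255 (shut). In form: rx ry rz x y z claw; .... A call has 1 to 10 rows; each row shifts and turns the commanded pose from where the row before left it, along the tool's axes as they then stand; what a row does not reach is not made up. A row lasts 1/12 s, in which the tool goes at most 41.7 mm and 7.16 degrees, less where a joint would pass 70% of its speed; a pose out of reach is approached as far as the arm can. A call with a gripper value outside its range is refused whole. The fingers move at their own pace and stop on an object; "grip_force" is the grip in N (left out, the last holds). Time passes only in rows, so rows that do not move let the fingers close. It gives the time, the measured TCP pose, the force, the opening and the grip force at its end, in the units of the state.
- env.observe(): the state, without advancing time (a new reading comes with each control period).
- imaging.get_image(name): name is "scene" or "top" or "wrist"; returns a dict with "pixels" (400x640x3 uint8, red, green, blue), "depth" (400x640 float32, m along the optical axis (not along the pixel's ray), 0 where there is no reading), "fov_y" (degrees; the focal length in pixels is half the picture's height over the tangent of half this angle, whatever the lens; pixels are square), "cx", "cy" (the principal point, pixels), "world_from_camera" (4x4, takes a point from camera to world coordinates). Camera axes: x right, y down, z forward; pixel columns grow to the right and rows downward; lengths in m; the calibration is good to about 2 mm. A picture is of the moment at which its call begins.
- job.close_job(): hands the job in; it is judged then, once.
Trained networks look in the newest picture that a camera, given by its name, has taken for a name from the list of things; names that differ only in an ending like _2 or _b are one class to them, and where a whole thing is asked for, a point or a joint stands for the part that bears it (a point fixed in the world has none). Each returns a list of dicts, best first, with "confidence" (0 to 1); they miss things now and then, are a little off and sometimes report something else, mostly with a low value. They report only what shows in the picture. A call takes as long as a camera call.
- models.outline_of(camera, query): "region" (400x640 bool, what is visible of it) and "bbox" ([centre column, centre row, width, height] in pixels, round what is visible of it).
- models.tip_of(camera, query): "at" ([column, row] in pixels: a listed point, or the origin of a listed thing).
The state is a dict: "time_s": time; "q": joint angles; "qvel": joint speeds; "joint_efforts": joint torques, N m; "position": TCP position; "tool_rot": TCP orientation; "ft_force": force on the tool from outside, world axes, zero at the start; "wrist_torque": the same for the moment, N m; "grip_width": finger opening in m; "gripper_force": force on a finger pad.
Only numpy, scipy, OpenCV 4.12 (cv2) and the standard library are available. Lean on these libraries where they do the work, as an engineer would, in place of code of your own. Each camera call takes 0.05 s, during which the arm holds its last target. There are 200 camera calls.

## Working session

There is one attempt and no reset: what is moved stays moved. The work goes in short steps, Python scripts to look and compute and a tool call to move; the robot and the scene stay as the last step left them, time stands still between calls to the robot, and variables do not carry over. Pictures are saved under pics/ and viewed, at most 10 in all, crops included, and the job is handed in when it is done.

Besides the shell and the picture viewer there is one more tool, called after ">>>" as a command line: name --argument value ..., lists and objects as JSON in quotes. jog_arm: Moves the arm, as the interface text tells. Its arguments: {"type":"object","properties":{"plan":{"type":"string"},"grip_force":{"type":"number"}},"required":["plan"]}

```bash
mkdir -p pics
cat > h.py <<'E'
from rig import env, imaging, job, models
import numpy as np, cv2
def cloud(im):
    d=im["depth"];h,w=d.shape;f=h/2/np.tan(np.radians(im["fov_y"])/2)
    u,v=np.meshgrid(np.arange(w),np.arange(h))
    p=np.stack([(u-im["cx"])/f*d,(v-im["cy"])/f*d,d],-1)
    T=np.array(im["world_from_camera"]);return p@T[:3,:3].T+T[:3,3]
E
python3 - <<'E'
from h import *
s=env.observe();print(s["time_s"],s["position"],s["tool_rot"],s["ft_force"],s["grip_width"])
a=[]
for c in("top","scene"):
    im=imaging.get_image(c);P=cloud(im);a.append(im["pixels"])
    for q in("chest","panel","drawer_front"):
        for r in models.tip_of(c,q)[:2]:
            u,v=map(int,np.round(r["at"]));print(c,q,r["confidence"],r["at"],P[v,u].round(4))
    for r in models.outline_of(c,"chest")[:1]:
        m=r["region"];X=P[m&(im["depth"]>0)];
        for lo,hi in((.072,.0775),(.0775,.085)):
            Y=X[(X[:,2]>lo)&(X[:,2]<hi)];
            if len(Y)>20: print(c,lo,len(Y),cv2.minAreaRect((Y[:,:2]*1000).astype(np.float32)),np.median(Y[:,2]))
        T=X[(X[:,2]>.068)&(X[:,2]<.085)];print("top",cv2.minAreaRect((T[:,:2]*1000).astype(np.float32)))
cv2.imwrite("pics/a.png",cv2.resize(np.vstack(a),None,fx=.75,fy=.75)[:,:,::-1])
E
```

```text
0.0 [0.14487119 0.53026964 0.23071262] [[-9.64603715e-01  2.63702850e-01 -6.92235428e-04]
 [ 2.63703551e-01  9.64602926e-01 -1.27777126e-03]
 [ 3.30780395e-04 -1.41508785e-03 -9.99998944e-01]] [-0.32571963 -1.12598615 -0.02880913] 0.08512495456817837
top panel 0.94 [377.1, 168.0] [ 0.5286 -0.1894  0.0711]
top drawer_front 0.59 [370.7, 201.2] [ 0.4422 -0.1726  0.0522]
top drawer_front 0.57 [379.7, 140.5] [ 0.6217 -0.2074  0.016 ]
top 0.072 619 ((516.5737915039062, -194.80047607421875), (216.9417266845703, 158.9691619873047), 78.29533386230469) 0.07589671258538555
top 0.0775 842 ((516.4011840820312, -194.14385986328125), (217.69595336914062, 158.07937622070312), 78.11607360839844) 0.0795271431119815
top ((516.6891479492188, -194.37448120117188), (217.90866088867188, 159.1268768310547), 78.2396011352539)
scene chest 0.83 [378.3, 221.2] [ 0.44   -0.2225  0.0779]
scene chest 0.54 [409.6, 291.0] [ 0.2511 -0.4053  0.0281]
scene panel 0.71 [378.9, 203.3] [ 0.5261 -0.1912  0.0771]
scene panel 0.28 [377.1, 222.6] [ 0.4342 -0.2217  0.0733]
scene 0.072 306 ((516.5040283203125, -193.6825714111328), (220.0949249267578, 162.4453125), 78.368408203125) 0.07577243759218077
scene 0.0775 383 ((512.6909790039062, -194.6796417236328), (217.53256225585938, 162.26345825195312), 78.38677978515625) 0.07956552655860238
top ((514.4773559570312, -193.6685028076172), (221.08494567871094, 165.1096954345703), 77.99717712402344)
```

View pics/a.png

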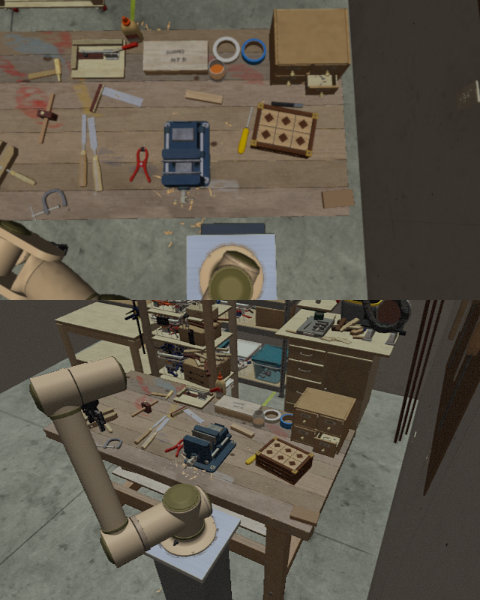

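The top view shows the chest at about (284,129) in the scaled picture, with the vice at (186,150) between the arm and the chest. The measured top is 217 x 158 mm at z ≈ 0.076–0.079, which matches the given sizes. I'll check the corridor height before crossing.

Run:
```python
from h import *
P=cloud(imaging.get_image("top")).reshape(-1,3)
for y0 in np.arange(-.35,.4,.05):
    m=(P[:,0]>.15)&(P[:,0]<.65)&(P[:,1]>y0)&(P[:,1]<y0+.05);print(round(y0,2),P[m,2].max().round(3),end='; ')
```

```text
-0.35 0.082; -0.3 0.086; -0.25 0.086; -0.2 0.086; -0.15 0.087; -0.1 0.085; -0.05 1.416; -0.0 0.031; 0.05 0.165; 0.1 0.169; 0.15 0.17; 0.2 0.169; 0.25 0.023; 0.3 0.025; 0.35 0.023;
```

>>> jog_arm --plan "0 0 -3.5 -2.4 -2.8 0 255;0 0 0 -2.4 -2.85 0 255;0 0 0 -2.4 -2.85 0 255;0 0 0 -2.4 -2.85 0 255"

```text
time_s: 0.88
position: [0.214, 0.3973, 0.2313]
tool_rot: [[-0.979, 0.203, 0.0], [0.203, 0.979, 0.0], [-0.0, 0.0, -1.0]]
ft_force: [0.6, -0.8, 0.5]
grip_width: 0.0386
gripper_force: 0.0
```

>>> jog_arm --plan "0 0 0 -2.4 -2.85 0 255;0 0 0 -2.4 -2.85 0 255;0 0 0 -2.4 -2.85 0 255;0 0 0 -2.4 -2.85 0 255;0 0 0 -2.4 -2.85 0 255;0 0 0 -2.4 -2.85 0 255;0 0 0 -2.4 -2.85 0 255;0 0 0 -2.4 -2.85 0 255;0 0 0 -2.4 -2.85 0 255;0 0 0 -2.4 -2.85 0 255"

```text
time_s: 1.72
position: [0.391, 0.0689, 0.2316]
tool_rot: [[-0.979, 0.205, 0.001], [0.205, 0.979, -0.0], [-0.001, 0.0, -1.0]]
ft_force: [1.2, 0.5, -0.3]
grip_width: -0.0001
gripper_force: 0.0
```

>>> jog_arm --plan "0 0 0 -2.4 -2.85 0 255;0 0 0 -2.4 -2.85 0 255;0 0 0 -2.4 -2.85 0 255;0 0 0 0 0 0 255;0 0 0 0 0 0 255"

```text
time_s: 2.13
position: [0.4439, -0.0289, 0.231]
tool_rot: [[-0.978, 0.207, -0.001], [0.207, 0.978, 0.0], [0.001, 0.0, -1.0]]
ft_force: [-0.3, -0.2, -0.3]
grip_width: -0.0004
gripper_force: 0.0
```

```bash
cat > m.py <<'E'
from h import *
s=env.observe();print(s["time_s"],s["position"],s["ft_force"],s["grip_width"])
im=imaging.get_image("wrist");P=cloud(im)
m=(P[...,2]>.066)&(P[...,2]<.09)&(im["depth"]>0)
X=P[m];print(len(X),cv2.minAreaRect((X[:,:2]*1000).astype(np.float32)))
for z in (.07,.08): print(z,((X[:,2]>z)).sum())
for r in models.tip_of("wrist","panel")[:1]:
    u,v=map(int,np.round(r["at"]));print(r,P[v,u])
np.save("P.npy",P)
cv2.imwrite("pics/w.png",im["pixels"][:,:,::-1])
E
python3 m.py
```

```text
2.1333 [ 0.44394318 -0.02894747  0.23097367] [-0.29293728 -0.22173174 -0.26875842] -0.0004477583896954978
32948 ((459.23492431640625, -46.975738525390625), (228.04811096191406, 570.6023559570312), 9.378125190734863)
0.07 31824
0.08 2672
```

View pics/w.png

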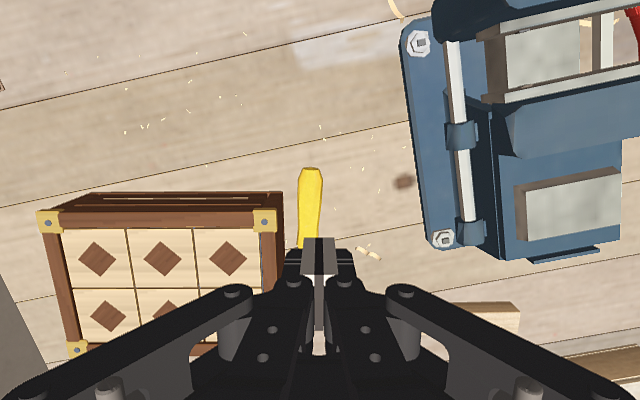

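The wrist view shows the tiled top at the lower left, with grout crossings near (128,288) and (196,288). The front corners are near (38,211) and (276,210).

Run:
```python
import numpy as np
P=np.load("P.npy")
q=[(129,288),(196,288),(60,229),(261,229),(68,350)]
W=[np.median(P[v-2:v+3,u-2:u+3].reshape(-1,3),0) for u,v in q]
for w in W:print(w.round(4))
a=np.array(W);c=(a[0]+a[1])/2;d=a[1]-a[0];print("panel",c,np.hypot(*d[:2]),np.degrees(np.arctan2(d[1],d[0])))
d=a[3]-a[2];print(np.hypot(*d[:2]),np.degrees(np.arctan2(d[1],d[0])), np.median(P[250:290,75:190,2]))
```

```text
[ 0.5113 -0.2319  0.0758]
[ 0.5249 -0.168   0.0756]
[ 0.4394 -0.27    0.0783]
[ 0.4772 -0.0901  0.0785]
[ 0.5654 -0.3153  0.0779]
panel [ 0.51809943 -0.19994463  0.07566518] 0.06526542747461632 78.0337686701194
0.18388426879363268 78.12460359902614 0.0765823406669068
```

>>> jog_arm --plan "0 0 0 -2.5 -2.9 0 255;0 0 0 -2.5 -2.9 0 255;0 0 0 -2.5 -2.85 0 255;0 0 0 0 0 3.5 255;0 0 0 0 0 3.5 255;0 0 0 0 0 3.5 255;0 0 0 0 0 3 255;0 0 0 0 0 1 255;0 0 0 0 0 0.3 255;0 0 0 0 0 0 255"

```text
time_s: 3.07
position: [0.4991, -0.1265, 0.0833]
tool_rot: [[-0.979, 0.203, -0.001], [0.203, 0.979, 0.0], [0.001, 0.0, -1.0]]
ft_force: [0.2, -0.5, -0.0]
grip_width: 0.0002
gripper_force: 0.0
```

>>> jog_arm --plan "0 0 0 0 0 0.2 255;0 0 0 0 0 0.1 255;0 0 0 0 0 0 255;0 0 0 0 0 0 255"

```text
time_s: 3.4
position: [0.4995, -0.1276, 0.081]
tool_rot: [[-0.979, 0.204, 0.001], [0.204, 0.979, -0.001], [-0.001, -0.0, -1.0]]
ft_force: [-0.7, 0.3, 1.0]
grip_width: -0.0004
gripper_force: 0.0
```

>>> jog_arm --plan "0 0 0 0 0 0.1 255;0 0 0 0 0 0.1 255;0 0 0 0 0 0 255;0 0 0 0 0 0 255"

```text
time_s: 3.73
position: [0.4992, -0.1276, 0.0783]
tool_rot: [[-0.979, 0.204, -0.0], [0.204, 0.979, 0.0], [0.0, 0.0, -1.0]]
ft_force: [0.5, 0.3, 0.2]
grip_width: 0.0003
gripper_force: 0.0
```

>>> jog_arm --plan "0 0 0 0 0 0.1 255;0 0 0 0 0 0 255;0 0 0 0 0 0 255"

```text
time_s: 3.98
position: [0.4992, -0.1277, 0.0773]
tool_rot: [[-0.979, 0.204, -0.0], [0.204, 0.979, 0.0], [0.0, 0.0, -1.0]]
ft_force: [0.3, -0.2, -0.3]
grip_width: -0.0
gripper_force: 0.0
```

>>> jog_arm --plan "0 0 0 0 0 0.1 255;0 0 0 0 0 0 255;0 0 0 0 0 0 255"

```text
time_s: 4.23
position: [0.4993, -0.1276, 0.0763]
tool_rot: [[-0.979, 0.204, -0.0], [0.204, 0.979, 0.0], [0.0, 0.0, -1.0]]
ft_force: [-0.2, -0.4, 0.1]
grip_width: -0.0003
gripper_force: 0.0
```

>>> jog_arm --plan "0 0 0 0 0 0.05 255;0 0 0 0 0 0 255;0 0 0 0 0 0 255"

```text
time_s: 4.48
position: [0.4993, -0.1276, 0.0761]
tool_rot: [[-0.979, 0.204, 0.0], [0.204, 0.979, -0.0], [-0.0, -0.0, -1.0]]
ft_force: [0.3, -0.5, 3.1]
grip_width: 0.0
gripper_force: 2.0
```

>>> jog_arm --plan "0 0 0 0 0 0.05 255;0 0 0 0 0 0 255;0 0 0 0 0 0 255"

```text
time_s: 4.73
position: [0.4993, -0.1277, 0.076]
tool_rot: [[-0.979, 0.204, 0.001], [0.204, 0.979, -0.0], [-0.001, -0.0, -1.0]]
ft_force: [-2.9, 1.8, 9.8]
grip_width: -0.0
gripper_force: 4.7
```

>>> jog_arm --plan "0 0 0 0 0 0.05 255;0 0 0 0 0 0 255;0 0 0 0 0 0 255"

```text
time_s: 4.98
position: [0.4994, -0.1277, 0.076]
tool_rot: [[-0.979, 0.204, 0.001], [0.204, 0.979, -0.001], [-0.001, -0.0, -1.0]]
ft_force: [-4.3, 1.8, 14.4]
grip_width: -0.0005
gripper_force: 7.2
```

Tile (-31,+62) is rigid: contact at z = 0.0760, about 10 N/mm. I'll probe the next tile the same way, lifting before moving across.

>>> jog_arm --plan "0 0 0 0 0 -0.7 255;0 0 0 0 -3.1 0 255;0 0 0 0 -3.1 0 255;0 0 0 0 0 0 255;0 0 0 0 0 0.45 255;0 0 0 0 0 0.1 255;0 0 0 0 0 0.1 255;0 0 0 0 0 0 255;0 0 0 0 0 0 255"

```text
time_s: 5.73
position: [0.4866, -0.1882, 0.076]
tool_rot: [[-0.979, 0.203, -0.0], [0.203, 0.979, -0.002], [-0.0, -0.002, -1.0]]
ft_force: [-5.3, -4.5, 8.7]
grip_width: 0.0001
gripper_force: 4.6
```

Rigid as well. Next is (-31,-62).

>>> jog_arm --plan "0 0 0 0 0 -0.7 255;0 0 0 0 -3.1 0 255;0 0 0 0 -3.1 0 255;0 0 0 0 0 0 255;0 0 0 0 0 0.5 255;0 0 0 0 0 0.1 255;0 0 0 0 0 0.1 255;0 0 0 0 0 0 255;0 0 0 0 0 0 255"

```text
time_s: 6.48
position: [0.474, -0.2482, 0.0761]
tool_rot: [[-0.979, 0.202, -0.001], [0.202, 0.979, -0.001], [0.0, -0.002, -1.0]]
ft_force: [-5.2, -3.0, 9.3]
grip_width: 0.0002
gripper_force: 4.6
```

>>> jog_arm --plan "0 0 0 0 0 -0.7 255;0 0 0 -3.1 0 0 255;0 0 0 -3.1 -0.1 0 255;0 0 0 0 0 0 255;0 0 0 0 0 0.5 255;0 0 0 0 0 0.1 255;0 0 0 0 0 0.1 255;0 0 0 0 0 0 255;0 0 0 0 0 0 255"

```text
time_s: 7.23
position: [0.5347, -0.2615, 0.0761]
tool_rot: [[-0.979, 0.204, 0.002], [0.204, 0.979, 0.0], [-0.002, 0.001, -1.0]]
ft_force: [3.1, 2.9, 6.1]
grip_width: -0.0
gripper_force: 2.9
```

>>> jog_arm --plan "0 0 0 0 0 -0.7 255;0 0 0 0 3.1 0 255;0 0 0 0 3.1 0 255;0 0 0 0 0 0 255;0 0 0 0 0 0.5 255;0 0 0 0 0 0.1 255;0 0 0 0 0 0.1 255;0 0 0 0 0 0.05 255;0 0 0 0 0 0 255;0 0 0 0 0 0 255"

```text
time_s: 8.07
position: [0.5465, -0.2015, 0.076]
tool_rot: [[-0.979, 0.205, -0.0], [0.205, 0.979, 0.002], [0.001, 0.002, -1.0]]
ft_force: [-4.1, 8.1, 16.1]
grip_width: 0.0002
gripper_force: 7.7
```

Rigid. That leaves (+31,+62).

>>> jog_arm --plan "0 0 0 0 0 -0.7 255;0 0 0 0 3.1 0 255;0 0 0 0 3.1 0 255;0 0 0 0 0 0 255;0 0 0 0 0 0.45 255;0 0 0 0 0 0.1 255;0 0 0 0 0 0.1 255;0 0 0 0 0 0.1 255;0 0 0 0 0 0 255;0 0 0 0 0 0 255"

```text
time_s: 8.9
position: [0.5596, -0.1419, 0.0741]
tool_rot: [[-0.979, 0.205, -0.0], [0.205, 0.979, -0.0], [0.0, -0.0, -1.0]]
ft_force: [-1.0, 1.1, -0.8]
grip_width: -0.0004
gripper_force: 0.0
```

It gives: z 0.0741 with almost no force. I'll press it down.

>>> jog_arm --plan "0 0 0 0 0 0.1 255;0 0 0 0 0 0.1 255;0 0 0 0 0 0.1 255;0 0 0 0 0 0.1 255;0 0 0 0 0 0.1 255;0 0 0 0 0 0.1 255;0 0 0 0 0 0.1 255;0 0 0 0 0 0.1 255;0 0 0 0 0 0 255;0 0 0 0 0 0 255"

```text
time_s: 9.73
position: [0.5597, -0.141, 0.0661]
tool_rot: [[-0.979, 0.204, -0.0], [0.204, 0.979, 0.001], [0.0, 0.0, -1.0]]
ft_force: [0.8, 0.1, 0.7]
grip_width: 0.0
gripper_force: 0.4
```

>>> jog_arm --plan "0 0 0 0 0 0.05 255;0 0 0 0 0 0.05 255;0 0 0 0 0 0 255;0 0 0 0 0 0 255;0 0 0 0 0 0 255"

```text
time_s: 10.15
position: [0.5597, -0.141, 0.0661]
tool_rot: [[-0.979, 0.204, 0.0], [0.204, 0.979, 0.0], [-0.0, 0.0, -1.0]]
ft_force: [-2.2, 0.1, 9.6]
grip_width: 0.0002
gripper_force: 4.3
```

At the stop, the tile is 10 mm down and force is rising. I'll add a small extra push, then lift straight up.

>>> jog_arm --plan "0 0 0 0 0 0.05 255;0 0 0 0 0 0 255;0 0 0 0 0 0 255;0 0 0 0 0 -0.5 255;0 0 0 0 0 -1 255;0 0 0 0 0 -3 255;0 0 0 0 0 -3.5 255;0 0 0 0 0 -3.5 255;0 0 0 0 0 -3.5 255"

```text
time_s: 10.9
position: [0.5593, -0.1409, 0.2169]
tool_rot: [[-0.979, 0.204, -0.0], [0.204, 0.979, 0.0], [0.0, 0.0, -1.0]]
ft_force: [0.0, 0.6, -0.7]
grip_width: -0.0001
gripper_force: 0.0
```

>>> jog_arm --plan "0 0 0 2 3 0 255;0 0 0 2 3 0 255;0 0 0 2 3 0 255;0 0 0 2 3 0 255;0 0 0 0 0 0 255;0 0 0 0 0 0 255;0 0 0 0 0 0 255"

```text
time_s: 11.48
position: [0.5062, -0.0076, 0.2152]
tool_rot: [[-0.979, 0.204, 0.0], [0.204, 0.979, -0.0], [-0.001, -0.0, -1.0]]
ft_force: [0.6, 0.2, -0.6]
grip_width: -0.0001
gripper_force: 0.0
```

```bash
sed -i 's/w.png/w2.png/' m.py; python3 m.py
python3 - <<'E'
from h import *
im=imaging.get_image("wrist");P=cloud(im)
ex=np.array([.979,-.205]);ey=np.array([.205,.979]);c=np.array([.517,-.196])
D=P[...,:2]-c;X=D@ex;Y=D@ey;Z=P[...,2];ok=im["depth"]>0
for i in(-31,31):
    for j in(-62,0,62):
        m=ok&(abs(X-i/1000)<.02)&(abs(Y-j/1000)<.02);print(i,j,m.sum(),np.median(Z[m]) if m.any() else None)
m=ok&(abs(Y)<.08)&(Z>.035)&(Z<.06)&(X<-.06)&(X>-.2);print("drawer x",np.percentile(X[m],[1,5,50,95]),m.sum())
E
```

```text
11.4833 [ 0.50617358 -0.00764204  0.21518575] [ 0.58752969  0.1798837  -0.62204621] -0.00010323495529493626
42888 ((499.91595458984375, -137.13641357421875), (208.27366638183594, 548.984375), 13.206872940063477)
0.07 39212
0.08 2448
-31 -62 2089 0.0767006535623837
-31 0 2079 0.07669591769264178
-31 62 2087 0.07672095558469832
31 -62 1765 0.07661991041186711
31 0 1761 0.07663761450985968
31 62 1666 0.06665284378211969
drawer x [-0.12239089 -0.12153398 -0.11330555 -0.08559627] 3949
```

View pics/w2.png

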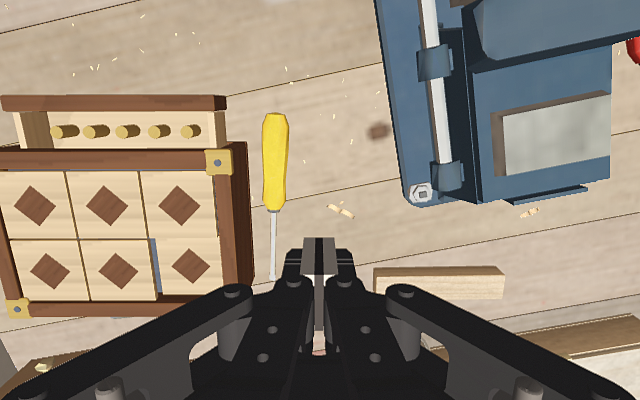

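The picture shows the tile at (190,265) sunk 10 mm and the drawer, front near (115,102), out to x ≈ -0.122 m, which is the full 45 mm. The bystanders in view have not moved and the arm is clear, so I'm handing in.

```bash
python3 -c "
from rig import job
print(job.close_job())"
```

```text
the job is handed in; nothing more can be done
None
```

The catch was the far-left tile (panel x +31, y +62 mm): I pressed it 10 mm to its stop, the drawer slid out the full 45 mm untouched, and the job was handed in at about 11.6 s with the arm clear.

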